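Inspect a cracked gear tooth through the loupe at focal height

TASK

The gear tooth marked with yellow paint is suspected of a crack. Swing the hasp of the blue case off its staple while the lid is still shut, lift the lid until it stands open, take out the red-handled loupe and hold it level over the gear, its lens centred over the yellow mark and at the same height as the brass tip of the height gauge, which is set to the focal height. Finish while still holding the loupe there, steady and touching nothing else, with the lid left open and the gauge's setting, the gear and the other things on the bench undisturbed.

Things in the scene. Friction and masses are not known exactly. Their poses are not given: they have to be found in the camera images.
- case: blue case fixed to the bench, 170 (x) x 250 (y) x 72 mm without lid, walls and floor 8 mm; origin under its middle, on the bench. Front (hasp, staple) faces its -x, to the robot; lid hinged at the far +x top edge. Inside, two foam blocks (tops 38 mm above the bench) carry the loupe's lens and the handle's butt; between them (y -20 to +62 mm) it is empty to the floor for fingers
- lid (a joint): angle of the case's lid (12 mm thick, 170 x 250 mm), rad: 0 shut, 1.57 upright, 1.85 at its stop. Its hinge is stiff: the lid stays where it is left; 5 to 8 N at its front edge move it. It should stand at 1.5 or more to leave room for a gripper over the loupe
- lid_hinge (a point): point on the lid's hinge line, middle of the far top edge of the case: x = +85 mm, z = 72 mm in the case's frame; the line runs along the case's y
- hasp (a joint): angle of the steel hasp relative to the lid, rad: 0 hanging against the case front with the staple through its slot, clear of the staple from 0.8, 1.57 straight out to the front (lid shut), 2.9 at its stop, folded up. It moves very easily and stays where left. Its pin is on the lid: swung out, it serves to lift the lid
- hasp_pin (a point): the hasp's hinge pin, middle of the lid's front edge, along the case's y: lid shut, 90 mm in front (-x) of the case's origin and 80 mm above the bench; on the lid it lies 175 mm in front of the hinge line and 8 mm above it
- hasp_tab (a point): middle of the hasp's lifting tab: a steel roll 8 mm thick, 30 mm long along the case's y, held 24 mm in front of the foot of the 24 mm wide strap. At hasp 0: 24 mm in front of and 45 mm below the pin, 35 mm above the bench. Pinched gently by its two ends (30 N) from above it turns between the fingers. The staple juts 20 mm from the case front, 6 mm wide, 44 to 63 mm above the bench
- loupe_handle (a point): grasp point half-way up the loupe's red handle (90 long, 18 wide, 16 mm thick), 28 mm from the handle's lens end, 62 mm from its butt. Own z up when level, own x from handle to lens. Weighs about 0.12 kg. At the start flat in the case, underside 38 mm above the bench, about 18 mm in front of the case's middle, handle to its +y (left), lens to -y
- lens (a point): centre of the loupe's lens (steel rim 72 mm across, 12 mm thick), 78 mm from the grasp point along the loupe's own x and 2 mm lower; axes as for the handle
- scriber_tip (a point): brass front tip (6 mm thick, point at mid-height) of the height gauge's scriber; its height above the bench (105 to 155 mm) is the lens's focal height. Grey and steel gauge, fixed behind the parts: base 100 x 70 mm, column 290 mm tall, scriber pointing to the robot, tip 106 mm in front of the base's centre. The scriber slips if knocked
- gear_mark (a point): yellow paint mark on the upper face of the gear, 35 mm from its axis, 22 mm above the bench. The steel gear is 88 mm across and 22 mm thick (26 mm at its hub), lying flat, loose
- gear: the gear with the yellow mark; origin at the middle of its underside
- sprocket: steel sprocket without a mark, 80 mm across, 18 mm high, lying flat near the gear; origin at the middle of its underside; leave alone
- bearing: ball bearing, 80 mm across, 18 mm high, lying flat near the gear; origin at the middle of its underside; leave alone
- piston: aluminium piston, 76 mm across, 62 mm tall, upright left of the case; origin at the middle of its underside; leave alone
- spanner: steel spanner, 190 mm long, lying flat, 8 mm high; origin at the middle of its underside; leave alone
- screwdriver: screwdriver with a yellow handle, 200 mm long, 26 mm high, lying; origin at the middle of its underside; leave alone
- spray_can: upright spray can, 58 mm across, 170 mm tall; origin at the middle of its underside; leave alone
- grease_tin: grease tin, 72 mm across, 60 mm tall; origin at the middle of its underside; leave alone
- loupe: the whole loupe; origin under the centre of the lens, on its underside; own x from handle to lens, own z up when level
- gauge: the height gauge; origin under the middle of its base, on the bench; leave alone
Things that resemble listed ones, but are neither listed nor needed, are in the scene too. What is shaped like the gear but green or orange is not meant.

How it is judged:
On the way, in this order (a step that is already met when the one before it is completed fails the run):
1. the hasp is swung out, clear of its staple, while the lid is still shut (value of joint hasp above 0.8 rad and value of joint lid below 0.12 rad), for 0.1 s.
2. the lid stands open (value of joint lid above 1.2 rad), for 0.2 s.
At the end, for the whole second after the job is handed in: The loupe is held in the fingers and touches nothing else: lens centre within 14 mm horizontally of the yellow mark, within 8 mm of the height of the scriber's brass tip, tilted less than 8 degrees, still (under 20 mm/s, 0.15 rad/s); the lid stands open (over 1.1 rad) (horizontal distance between lens and gear_mark below 0.014 m and z of lens in the frame of scriber_tip between -0.008 and 0.008 m and angle between lens's own z axis and vertical below 0.14 rad and contact force between loupe and the fingers above 2 N and linear speed of loupe below 0.02 m/s and angular speed of loupe below 0.15 rad/s and contact force between loupe and gear below 0.3 N and contact force between loupe and case below 0.3 N and contact force between loupe and gauge below 0.3 N and contact force between loupe and sprocket below 0.3 N and contact force between loupe and bearing below 0.3 N and contact force between loupe and spray_can below 0.3 N and value of joint lid above 1.1 rad); the arm keeps its last pose, push and grip.
It fails at once if the scriber of the height gauge is knocked from its setting (over 5 mm) (distance of scriber_tip from where it was at the start of the episode above 0.005 m).
It fails at once if the gear is shifted (over 15 mm) (distance of gear from where it was at the start of the episode above 0.015 m).
It fails at once if another thing on the bench is knocked over or shifted (over 25 mm) (distance of any of sprocket, bearing, piston, spanner, screwdriver, spray_can, grease_tin from where it was at the start of the episode above 0.025 m or angle between any of piston, spray_can, grease_tin's own z axis and vertical above 0.5 rad).
It fails at once if the loupe is struck or pressed hard against the gear or the gauge (over 8 N) (contact force between loupe and gear above 8 N or contact force between loupe and gauge above 8 N).
It also fails if it takes over 64 s, if anything falls off the work surface, if the arm or the gripper's body presses on something with over 40 N, if the wrist force passes 120 N, or if a joint passes its speed limit or range.

ROBOT

A 6-joint arm with a two-finger parallel gripper is mounted at the origin on the work surface. World frame = base frame: x ahead of the robot, y to its left, z up, the work surface at z = 0. Lengths are in m, angles in rad, forces in N, time in s.
With the tool pointing down it reaches from about 0.35 to 0.925 m from the base axis. Payload 6.4 kg.
Tool frame: the origin (TCP) lies midway between the tips of the shut fingers; the grasp point (between the pads) lies 19 mm behind it; z points along the fingers, y is the line along which they close (so a half turn about z gives the same grasp; the last joint's range is limited). The gripper opens to 94 mm and grips with 3 to 60 N. Pads are 16 mm wide; open, the fingers measure 119 mm over their backs; the gripper's body (75 mm by 177 mm) begins 78 mm behind the grasp point.
Start: joints at [1.037, 0.245, 1.558, -0, 1.339, -0.174], TCP at [0.229, 0.608, 0.205] pointing down, gripper open.
Joint ranges: [-3.13, 3.13], [-1.02, 2.26], [0.13, 2.54], [-0.95, 4.09], [0.21, 2.88], [-2.74, 2.74]. Speed limits (rad/s): [2.57, 2.57, 3.14, 3.14, 3.14, 3.14].

INTERFACE

Orientations are given as a rotation vector (axis times angle).
In Python, from plant import manip, cams gives the robot as it stands.
- The arm moves only by the tool arm_command, never from a script. Its argument "commands" is one flat list of numbers, 7 for each row, row after row: the shift along the tool's x, y, z in cm, then the turn, a rotation vector about the tool's x, y, z in degrees, then the gripper's target within -1 to 1 (fully open at 1, half-way at 0, shut at -1). In form: [tx, ty, tz, rx, ry, rz, claw, tx, ty, tz, rx, ry, rz, claw, ...]. A call has 1 to 12 rows; each row is the pose to reach, as a shift and turn from the pose commanded when the call began, along the tool's axes at that moment; what a row does not reach only later rows make up. A row lasts 1/8 s, in which the tool goes at most 62.5 mm and 10.7 degrees, less where a joint would pass 70% of its speed; a pose out of reach is approached as far as the arm can. A call with a gripper value outside its range is refused whole. The fingers move at their own pace and stop on an object; "newtons" is the grip in N (left out, the last holds). Time passes only in rows, so rows that repeat a pose let the fingers close. It gives the time, the measured TCP pose, the force, the opening and the grip force at its end, in the units of the state.
- manip.get_obs(): the state, without advancing time (a new reading comes with each control period).
- cams.get_image(name): name is "side" or "top" or "wrist"; returns (picture, depth): 420x560x3 uint8, blue, green, red; 420x560 float32, m along the optical axis (not along the pixel's ray), 0 where there is no reading.
- cams.camera_model(name): a dict with "fov_y" (degrees; the focal length in pixels is half the picture's height over the tangent of half this angle, whatever the lens; pixels are square), "cx", "cy" (the principal point, pixels), "k1" (the pictures are not rectified: a ray, as slopes to the right and down, at radius r is drawn at 1 + k1 r^2 times it, then the intrinsics apply), "R" (3x3) and "t" (3): a world point X has camera coordinates R X + t. Camera axes: x right, y down, z forward; pixel columns grow to the right and rows downward; lengths in m; the calibration is good to about 2 mm. A picture is of the moment at which its call begins: read the wrist's pose just before it. camera_model takes no time and is no camera call; for the wrist camera it gives the pose at the moment of the call.
- manip.hand_in(): hands the job in; it is judged then, once.
The state is a dict: "t": time; "joints": joint angles; "qvel": joint speeds; "joint_torque": joint torques, N m; "position": TCP position; "ee_rot": TCP orientation; "force": force on the tool from outside, world axes, zero at the start; "ft_torque": the same for the moment, N m; "gripper_width": finger opening in m; "finger_force": force on a finger pad.
Only numpy, scipy, OpenCV 4.12 (cv2) and the standard library are available. Lean on these libraries where they do the work, as an engineer would, in place of code of your own. Each camera call takes 0.05 s, during which the arm holds its last target. There are 200 camera calls.

## Working session

There is one attempt and no reset: what is moved stays moved. The work goes in short steps, Python scripts to look and compute and a tool call to move; the robot and the scene stay as the last step left them, time stands still between calls to the robot, and variables do not carry over. Pictures are saved under pics/ and viewed, at most 10 in all, crops included, and the job is handed in when it is done.

Besides the shell and the picture viewer there is one more tool, called after "Emit:" as name(argument=value, ...) on one line, values as JSON. arm_command: Moves the arm, as the interface text tells. Its arguments: {"type":"object","properties":{"commands":{"type":"array","items":{"type":"number"}},"newtons":{"type":"number"}},"required":["commands"]}

```bash
mkdir -p pics; ls; cat > h.py <<'E'
import numpy as np, cv2
from plant import manip, cams
from scipy.spatial.transform import Rotation as Ro
def ray(m,u,v):
    f=210/np.tan(np.radians(m["fov_y"])/2)
    d=np.array([(u-m["cx"])/f,(v-m["cy"])/f]); s=d.copy()
    for _ in range(20): s=d/(1+m["k1"]*(s@s))
    R=np.array(m["R"]);t=np.array(m["t"])
    return -R.T@t, R.T@np.array([s[0],s[1],1.])   # origin, direction per unit depth
def onz(m,u,v,z):
    o,d=ray(m,u,v); return o+d*(z-o[2])/d[2]
def atd(m,u,v,dep):
    o,d=ray(m,u,v); return o+d*dep
def proj(m,X):
    f=210/np.tan(np.radians(m["fov_y"])/2)
    c=np.array(m["R"])@np.array(X)+np.array(m["t"]); s=c[:2]/c[2]
    s=s*(1+m["k1"]*(s@s)); return s*f+[m["cx"],m["cy"]]
E
python3 - <<'E'
from h import *
for n in ("top","side"):
    p,d=cams.get_image(n); cv2.imwrite(f"pics/{n}0.png",p); np.savez(f"{n}0.npz",p=p,d=d)
    m=cams.camera_model(n); print(n,m)
print(manip.get_obs())
E
```

```text
pics
top {'fov_y': 49.514457800826435, 'cx': 284.0686903343293, 'cy': 208.96596462535484, 'k1': -0.12121732496529981, 'R': array([[ 0.01066317, -0.9999166 ,  0.00728639],
       [-0.99616739, -0.01125526, -0.08674017],
       [ 0.08681494, -0.00633354, -0.99620432]]), 't': array([2.12612674e-04, 5.60589607e-01, 1.23242143e+00])}
side {'fov_y': 42.42159985142112, 'cx': 280.554117404931, 'cy': 204.26138194435725, 'k1': -0.17768643552415447, 'R': array([[ 0.91130608, -0.41156276, -0.01171847],
       [-0.3348507 , -0.72428412, -0.60273338],
       [ 0.23957511,  0.55319853, -0.7978566 ]]), 't': array([-0.51725747,  0.23388444,  1.31926091])}
{'t': 0.1, 'joints': array([ 1.03690435e+00,  2.45700461e-01,  1.55885208e+00, -5.22773913e-06,
        1.33869581e+00, -1.74099653e-01]), 'qvel': array([ 0.00019745, -0.00188516, -0.00273686, -0.0005089 , -0.00123551,
       -0.00180894]), 'joint_torque': array([-8.13715706e-04, -4.16915989e+01, -3.15524697e+01,  6.85481192e-02,
        3.10263131e-02, -5.75464651e-05]), 'position': array([0.22857782, 0.60792589, 0.20450507]), 'ee_rot': array([-5.62013173e-01, -3.09033392e+00,  2.44182889e-03]), 'force': array([-0.32404021, -0.33498885,  1.16021828]), 'ft_torque': array([-0.02388847, -0.0285574 ,  0.05335547]), 'finger_force': 0.0, 'gripper_width': 0.09419982096940206}
```

View pics/top0.png

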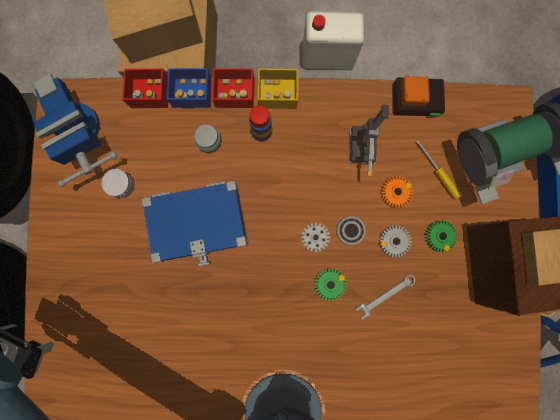

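View pics/side0.png

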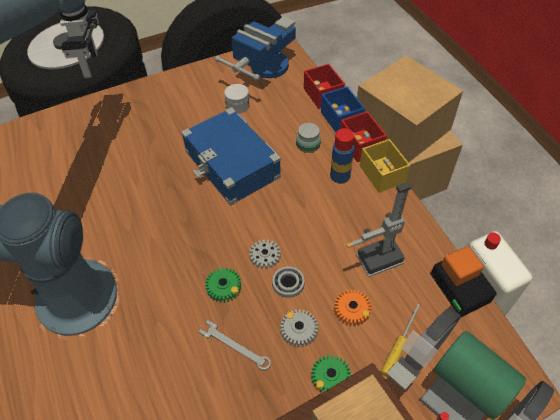

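Top view: the candidates are the steel gear (396,241) with its mark at (383,244), green gears (330,285) and (441,236), the orange gear (397,192), the sprocket (316,237) and the bearing (351,230). Only the steel gear fits the description. The case is at (195,220), its hasp at (200,252) and the gauge tip near (371,173); in the side view the tip is near (348,246).

```bash
python3 - <<'E'
from h import *
T=np.load("top0.npz");S=np.load("side0.npz");mt=cams.camera_model("top");ms=cams.camera_model("side")
def pts(I,m,mask):
    v,u=np.nonzero(mask&(I["d"]>0)); return np.array([atd(m,a,b,I["d"][b,a]) for a,b in zip(u,v)]),u,v
hsv=cv2.cvtColor(T["p"],cv2.COLOR_BGR2HSV)
bl=cv2.inRange(hsv,(100,120,40),(125,255,255))>0
roi=np.zeros_like(bl);roi[170:275,130:260]=1
P,u,v=pts(T,mt,bl&roi)
Q=P[(P[:,2]>.07)&(P[:,2]<.095)]; print("lid z",np.median(Q[:,2]))
r=cv2.minAreaRect((Q[:,:2]*1000).astype(np.float32)); print("lid rect mm",r)
# steel hasp points below front
st=(hsv[...,1]<70)&(hsv[...,2]>90); roi[:]=0; roi[236:270,185:215]=1
P,u,v=pts(T,mt,st&roi)
for a in sorted(zip(v,u,*(P.T.round(3))))[::5]: print(*a)
# yellow mark
for I,m,(r0,r1,c0,c1),n in((T,mt,(232,256,372,395),"top"),(S,ms,(305,325,280,305),"side")):
    h=cv2.cvtColor(I["p"],cv2.COLOR_BGR2HSV); y=cv2.inRange(h,(18,120,120),(35,255,255))>0
    k=np.zeros_like(y);k[r0:r1,c0:c1]=1; vv,uu=np.nonzero(y&k); print(n,"mark",uu.mean(),vv.mean(),len(uu),onz(m,uu.mean(),vv.mean(),.022))
cv2.imwrite("pics/c1.png",np.hstack([cv2.resize(T["p"][150:190,350:390],(400,400)),cv2.resize(S["p"][226:266,335:375],(400,400))]))
E
```

```text
lid z 0.08541298294966293
lid rect mm ((519.7879638671875, 244.99826049804688), (168.2559356689453, 249.56829833984375), 11.098882675170898)
240 197 0.471 0.234 0.088
240 202 0.471 0.221 0.086
241 195 0.468 0.239 0.087
241 200 0.469 0.225 0.088
242 191 0.466 0.249 0.086
242 196 0.466 0.236 0.089
242 203 0.466 0.218 0.085
243 194 0.463 0.242 0.084
243 199 0.463 0.229 0.085
244 194 0.46 0.241 0.087
244 199 0.461 0.228 0.086
245 190 0.458 0.252 0.086
245 195 0.458 0.239 0.087
245 200 0.458 0.225 0.09
246 191 0.455 0.249 0.086
246 196 0.455 0.236 0.089
246 201 0.456 0.223 0.085
247 192 0.453 0.246 0.09
247 197 0.453 0.233 0.088
247 202 0.453 0.22 0.087
248 193 0.45 0.243 0.09
248 198 0.45 0.23 0.091
248 203 0.45 0.217 0.089
249 194 0.447 0.241 0.087
249 199 0.448 0.227 0.089
250 192 0.445 0.247 0.084
250 197 0.445 0.233 0.087
250 202 0.445 0.219 0.089
251 195 0.442 0.238 0.087
251 200 0.442 0.225 0.088
251 205 0.443 0.212 0.087
252 196 0.44 0.236 0.086
252 201 0.44 0.222 0.089
253 192 0.437 0.246 0.088
253 197 0.437 0.233 0.086
253 202 0.437 0.22 0.088
254 194 0.434 0.244 0.07
254 199 0.435 0.228 0.082
254 204 0.435 0.215 0.086
255 196 0.432 0.236 0.081
255 201 0.432 0.223 0.083
256 193 0.429 0.243 0.088
256 198 0.429 0.23 0.087
256 203 0.429 0.225 0.04
257 200 0.426 0.229 0.062
258 201 0.424 0.226 0.063
259 201 0.421 0.226 0.066
260 200 0.418 0.233 0.037
260 205 0.418 0.22 0.035
261 203 0.415 0.225 0.038
262 201 0.412 0.23 0.039
262 206 0.413 0.216 0.042
263 201 0.41 0.231 0.035
263 206 0.41 0.215 0.047
264 199 0.407 0.235 0.04
264 204 0.407 0.223 0.034
265 201 0.404 0.23 0.04
top mark 383.2962962962963 243.1851851851852 27 [ 0.46874233 -0.26945685  0.022     ]
side mark 289.72222222222223 314.3888888888889 36 [ 0.46943246 -0.27044888  0.022     ]
```

```bash
python3 - <<'E'
from h import *
T=np.load("top0.npz")["p"]; S=np.load("side0.npz")["p"]
a=cv2.resize(T[225:260,365:415],(500,350),interpolation=cv2.INTER_CUBIC)
c=cv2.imread("pics/c1.png"); b=cv2.resize(T[232:272,180:220],(300,300)) 
o=np.zeros((600,800,3),np.uint8); o[:300,:600]=cv2.resize(c,(600,300)); o[300:600,:428]=cv2.resize(a,(428,300)); o[300:600,440:740]=b
cv2.imwrite("pics/c2.png",o)
E
```

```text
(no output)
```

View pics/c2.png

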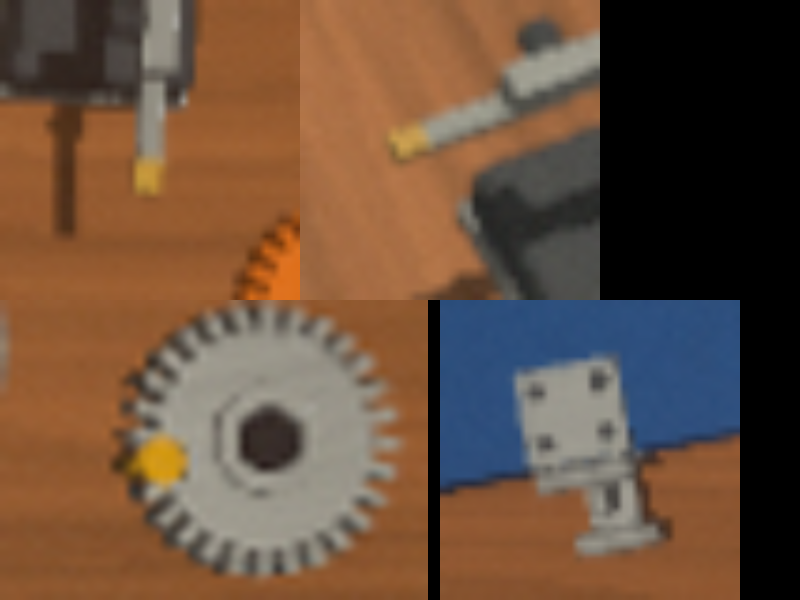

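```bash
cat >> h.py <<'E'
C=np.array([.5198,.2450]); yaw=np.radians(11.1)
def case(x,y,z): return np.array([*(C+[x*np.cos(yaw)-y*np.sin(yaw), x*np.sin(yaw)+y*np.cos(yaw)]),z])
def tab(th,phi):   # tab centre, hasp th, lid phi, case x,z -> world
    a=np.arctan2(-45,-24)-th; r=51.; v=np.array([-175+r*np.cos(a),8+r*np.sin(a)])
    c,s=np.cos(phi),np.sin(phi); return case((85+c*v[0]+s*v[1])/1e3,0,(72-s*v[0]+c*v[1])/1e3)
def down(psi): # tool z down, tool y horizontal at world angle psi
    y=np.array([np.cos(psi),np.sin(psi),0]); z=np.array([0,0,-1.]); return np.c_[np.cross(y,z),y,z]
def rel(R0,p0,R1,p1): # cm, deg
    return np.r_[R0.T@(np.array(p1)-p0)*100, np.degrees(Ro.from_matrix(R0.T@R1).as_rotvec())].round(1)
def now():
    o=manip.get_obs(); return Ro.from_rotvec(o["ee_rot"]).as_matrix(),o["position"],o
E
python3 - <<'E'
from h import *
T=np.load("top0.npz");S=np.load("side0.npz");mt=cams.camera_model("top");ms=cams.camera_model("side")
def br(p,r0,r1,c0,c1):
    h=cv2.cvtColor(p,cv2.COLOR_BGR2HSV)[r0:r1,c0:c1]; v,u=np.nonzero(cv2.inRange(h,(18,110,110),(35,255,255))); print(len(u)); return u.mean()+c0,v.mean()+r0
a=br(T["p"],165,180,362,376);b=br(S["p"],238,252,342,357)
o1,d1=ray(mt,*a);o2,d2=ray(ms,*b)
A=np.c_[d1,-d2];x=np.linalg.lstsq(A,o2-o1,rcond=None)[0];print("brass",a,b,o1+d1*x[0],o2+d2*x[1])
for n,m,I,q in(("t",mt,T,a),("s",ms,S,b)):
    print(atd(m,*q,np.median(I["d"][int(q[1])-1:int(q[1])+2,int(q[0])-1:int(q[0])+2])))
R,p,o=now(); print(R.round(2)); print("tab",tab(0,0))
for k in (0,np.pi):
    R1=down(np.pi/2+yaw+k)
    print("above",rel(R,p,R1,tab(0,0)+[0,0,.10-.019]), "R1",R1.round(2).tolist())
E
```

```text
16
16
brass (np.float64(369.125), np.float64(172.9375)) (np.float64(348.8125), np.float64(244.5)) [ 0.64721605 -0.21071021  0.12533816] [ 0.64861342 -0.21113568  0.12565902]
[ 0.64660241 -0.21000483  0.12894605]
[ 0.64775128 -0.21230361  0.12786502]
[[-0.94  0.35 -0.  ]
 [ 0.35  0.94 -0.  ]
 [ 0.   -0.   -1.  ]]
tab [0.40793264 0.2230525  0.035     ]
above [-30.3 -29.7   8.9  -0.1  -0.  -31.7] R1 [[-0.98, -0.19, 0.0], [-0.19, 0.98, 0.0], [-0.0, 0.0, -1.0]]
above [-3.030e+01 -2.970e+01  8.900e+00 -1.000e-01  1.000e-01  1.483e+02] R1 [[0.98, 0.19, 0.0], [0.19, -0.98, 0.0], [0.0, 0.0, -1.0]]
```

Emit:
arm_command(commands=[-15,-15,2,0,0,-16,0.3,-30.3,-29.7,4,0,0,-31.7,0.3,-30.3,-29.7,4,0,0,-31.7,0.3,-30.3,-29.7,4,0,0,-31.7,0.3,-30.3,-29.7,8.9,0,0,-31.7,0.3,-30.3,-29.7,8.9,0,0,-31.7,0.3,-30.3,-29.7,8.9,0,0,-31.7,0.3,-30.3,-29.7,8.9,0,0,-31.7,0.3,-30.3,-29.7,8.9,0,0,-31.7,0.3,-30.3,-29.7,8.9,0,0,-31.7,0.3], newtons=30)

```text
t: 1.35
position: [0.4078, 0.225, 0.1171]
ee_rot: [-0.306, 3.126, 0.001]
force: [-0.5, 0.2, 0.1]
gripper_width: 0.061
finger_force: 0.0
```

```bash
python3 - <<'E'
from h import *
R,p,o=now(); R1=down(np.pi/2+yaw); print(o["t"],p,rel(R,p,R1,tab(0,0)+[0,0,-.019]),o["gripper_width"])
q,d=cams.get_image("wrist"); m=cams.camera_model("wrist"); print(proj(m,tab(0,0)),m["t"])
np.savez("w1.npz",p=q,d=d); cv2.imwrite("pics/w1.png",q)
E
```

```text
1.35 [0.40778571 0.22496084 0.11706755] [ 0.  -0.2 10.1  0.   0.1  0.1] 0.06097581513454525
[273.28635817 213.17011716] [-0.14149987 -0.43522183  0.19810974]
```

View pics/w1.png

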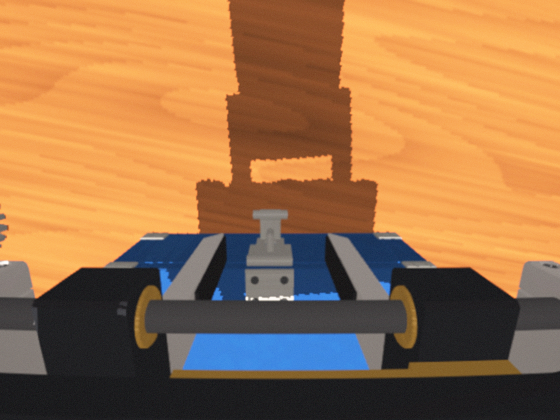

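The wrist view shows the tab at (270,214), centred between the fingers and within 3 px of the prediction. Descending to pinch it.

Emit:
arm_command(commands=[0,-0.1,5,0,0,0,0.3,0,-0.1,10,0,0,0,0.3,0,-0.1,10,0,0,0,0.3,0,-0.1,10,0,0,0,-0.6,0,-0.1,10,0,0,0,-0.6,0,-0.1,10,0,0,0,-0.6,0,-0.1,10,0,0,0,-0.6,0,-0.1,10,0,0,0,-0.6], newtons=30)

```text
t: 2.4
position: [0.4099, 0.221, 0.0179]
ee_rot: [-0.306, 3.124, -0.007]
force: [2.3, -9.6, 4.6]
gripper_width: 0.0292
finger_force: 30.0
```

```bash
python3 - <<'E'
from h import *
R,p,o=now(); R1=down(np.pi/2+yaw); print(o["t"],p,o["gripper_width"],o["finger_force"],o["force"])
off=p-tab(0,0); print("off",off)
for th in (.3,.6,.9,1.2,1.5,1.8,2.1,2.4,2.65): print(th,rel(R,p,R,tab(th,0)+off)[:3])
for ph in (.15,.3,.5,.7,.9,1.1,1.3,1.5,1.7): print("ph",ph,rel(R,p,R,tab(2.65,ph)+off)[:3])
E
```

```text
2.4 [0.40987211 0.22104148 0.01794494] 0.029190740221623046 30.001291930675507 [ 2.33298809 -9.61828878  4.62365682]
off [ 0.00193948 -0.00201102 -0.01705506]
0.3 [ 1.2 -0.  -0.9]
0.6 [ 2.1 -0.  -2.1]
0.9 [ 2.6 -0.  -3.6]
1.2 [ 2.7 -0.  -5.1]
1.5 [ 2.2 -0.  -6.6]
1.8 [ 1.4 -0.  -7.9]
2.1 [ 0.3 -0.  -8.8]
2.4 [-1.2 -0.  -9.4]
2.65 [-2.4 -0.  -9.6]
ph 0.15 [ -3.5  -0.1 -12.1]
ph 0.3 [ -5.   -0.1 -14.5]
ph 0.5 [ -7.4  -0.1 -17.3]
ph 0.7 [-10.4  -0.1 -19.5]
ph 0.9 [-13.7  -0.1 -21. ]
ph 1.1 [-17.3  -0.1 -21.9]
ph 1.3 [-21.   -0.1 -22.1]
ph 1.5 [-24.6  -0.1 -21.5]
ph 1.7 [-28.1  -0.1 -20.2]
```

Emit:
arm_command(commands=[1.2,-0.2,-0.9,0,0,0,-0.6,2.1,-0.2,-2.1,0,0,0,-0.6,2.6,-0.2,-3.6,0,0,0,-0.6,2.7,-0.2,-5.1,0,0,0,-0.6,2.2,-0.2,-6.6,0,0,0,-0.6,2.2,-0.2,-6.6,0,0,0,-0.6,2.2,-0.2,-6.6,0,0,0,-0.6])

```text
t: 3.28
position: [0.386, 0.216, 0.0827]
ee_rot: [0.304, -3.123, 0.002]
force: [-3.5, -4.4, 1.1]
gripper_width: 0.0289
finger_force: 30.0
```

```bash
python3 - <<'E'
from h import *
R,p,o=now(); print(o["t"],p,o["gripper_width"],o["finger_force"],o["force"])
q,d=cams.get_image("side"); np.savez("s2.npz",p=q,d=d); cv2.imwrite("pics/s2.png",cv2.resize(q[60:220,120:320],(800,600)))
E
```

```text
3.275 [0.38602562 0.21597864 0.08267204] 0.028919554354795637 30.00014215707779 [-3.52232694 -4.43360973  1.08630024]
```

View pics/s2.png

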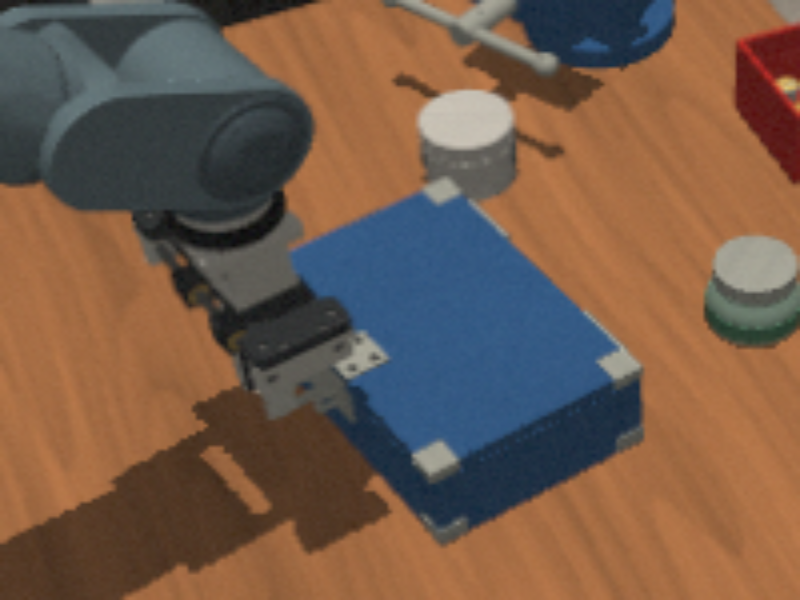

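The side view shows the lid shut at (450,330), the hasp swung out and the tab still held near (340,400). Next: fold it over, then pull the lid up along its arc.

Emit:
arm_command(commands=[-0.8,-0.1,-1.3,0,0,0,-0.6,-1.9,-0.1,-2.2,0,0,0,-0.6,-3.4,-0.1,-2.8,0,0,0,-0.6,-4.6,-0.1,-3.0,0,0,0,-0.6,-5.1,-0.1,-4.3,0,0,0,-0.6,-5.7,-0.1,-5.5,0,0,0,-0.6,-6.5,-0.1,-6.7,0,0,0,-0.6,-7.2,-0.1,-7.9,0,0,0,-0.6,-7.2,-0.1,-7.9,0,0,0,-0.6])

```text
t: 4.45
position: [0.459, 0.2302, 0.1635]
ee_rot: [-0.303, 3.124, 0.002]
force: [-1.6, 4.0, 1.1]
gripper_width: 0.0286
finger_force: 30.0
```

```bash
python3 - <<'E'
from h import *
R,p,o=now(); print(o["t"],p,o["gripper_width"],o["finger_force"],o["force"], tab(2.65,.3)+[.0019,-.002,-.017])
q,d=cams.get_image("side"); np.savez("s3.npz",p=q,d=d); cv2.imwrite("pics/s3.png",cv2.resize(q[60:220,120:320],(600,480)))
E
```

```text
4.45 [0.45903485 0.23021055 0.16348488] 0.02861551019337464 29.998266398906708 [-1.57359345  4.04026186  1.13185601] [0.45808487 0.23051921 0.16310547]
```

View pics/s3.png

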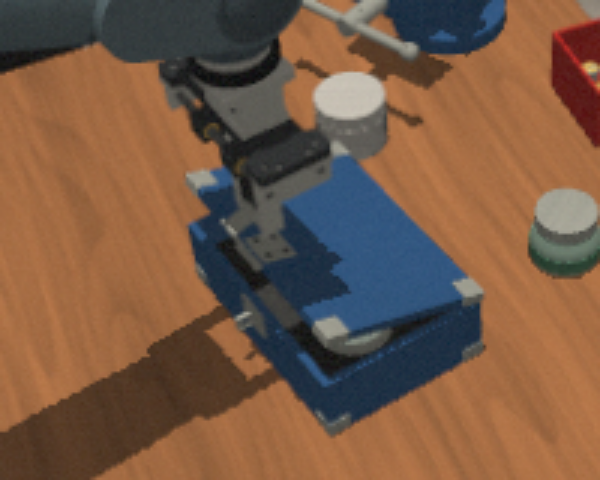

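The lid is lifting: it stands about 0.3 rad open in the view, with the hasp leaf at (265,250) and the lens rim visible at (360,335). Continuing.

Emit:
arm_command(commands=[-1.2,0,-1.4,0,0,0,-0.6,-2.4,0,-2.8,0,0,0,-0.6,-3.9,0,-3.9,0,0,0,-0.6,-5.4,0,-5.0,0,0,0,-0.6,-7.0,0,-5.8,0,0,0,-0.6,-8.7,0,-6.5,0,0,0,-0.6,-10.5,0,-7.0,0,0,0,-0.6,-12.3,0,-7.4,0,0,0,-0.6,-14.2,0,-7.6,0,0,0,-0.6,-16,0,-7.6,0,0,0,-0.6,-17.8,0,-7.4,0,0,0,-0.6,-19.6,0,-7.0,0,0,0,-0.6])

```text
t: 6.0
position: [0.6501, 0.2683, 0.2326]
ee_rot: [0.305, -3.127, -0.003]
force: [-5.3, 4.3, -0.1]
gripper_width: 0.0238
finger_force: 40.3
```

Emit:
arm_command(commands=[-1.8,0,0.6,0,0,0,-0.6,-3.5,0,1.3,0,0,0,-0.6,-3.5,0,1.3,0,0,0,-0.6,-3.5,0,1.3,0,0,0,-0.6])

```text
t: 6.5
position: [0.6864, 0.2756, 0.2205]
ee_rot: [-0.304, 3.12, 0.004]
force: [1.7, 6.2, -0.3]
gripper_width: 0.0234
finger_force: 39.9
```

```bash
python3 - <<'E'
from h import *
R,p,o=now(); print(o["t"],p,o["gripper_width"],o["finger_force"],o["force"], tab(2.65,1.7)+[.0019,-.002,-.017])
q,d=cams.get_image("side"); np.savez("s4.npz",p=q,d=d); t,d2=cams.get_image("top"); np.savez("t4.npz",p=t,d=d2)
cv2.imwrite("pics/s4.png",np.hstack([cv2.resize(q[60:220,120:320],(400,400)),cv2.resize(t[150:280,120:280],(400,400))]))
E
```

```text
6.5 [0.68640656 0.27559899 0.22049668] 0.023431678932115046 39.92115005850792 [ 1.72608783  6.23587055 -0.32523098] [0.68466002 0.27497149 0.22102223]
```

View pics/s4.png

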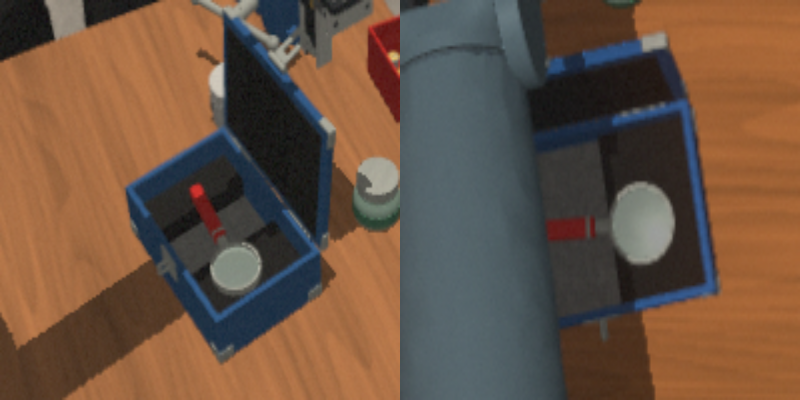

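The lid stands open (side crop: lid edge (330,130), hinge (320,240)). The loupe lies inside with its red handle at (205,210) and lens at (237,268). Next I release the tab, rise, and measure the loupe and lid.

Emit:
arm_command(commands=[0,0,0,0,0,0,0.4,0,0,0,0,0,0,0.4,0,0,0,0,0,0,0.4,0,0,-5,0,0,0,0.4,0,0,-10,0,0,0,0.4,0,0,-10,0,0,0,0.4])

```text
t: 7.35
position: [0.6864, 0.274, 0.3254]
ee_rot: [-0.302, 3.116, 0.001]
force: [0.0, 0.4, 0.6]
gripper_width: 0.0656
finger_force: 0.0
```

```bash
python3 - <<'E'
from h import *
R,p,o=now(); print(o["t"],p,o["gripper_width"],o["force"])
ms=cams.camera_model("side"); q,d=cams.get_image("side"); np.savez("s5.npz",p=q,d=d)
h=cv2.cvtColor(q,cv2.COLOR_BGR2HSV)
r=((cv2.inRange(h,(0,130,70),(10,255,255))|cv2.inRange(h,(170,130,70),(180,255,255)))>0)
k=np.zeros_like(r);k[120:165,205:250]=1; v,u=np.nonzero(r&k)
P=np.array([atd(ms,a,b,d[b,a]) for a,b in zip(u,v)]); Z=np.array([onz(ms,a,b,.05) for a,b in zip(u,v)])
print(len(u),"red depth mean",P.mean(0),"plane z.05",Z.mean(0))
loc=lambda X:np.array([[np.cos(yaw),np.sin(yaw)],[-np.sin(yaw),np.cos(yaw)]])@(X[:2]-C)
w,V=np.linalg.eigh(np.cov(Z[:,:2].T)); L=np.array([loc(z) for z in Z]); ax=V[:,1]; print("axis deg",np.degrees(np.arctan2(ax[1],ax[0])),"case frame mean",L.mean(0),"y range",np.percentile(L[:,1],[1,99]), "x",np.percentile(L[:,0],[1,99]))
# lens: bright ring blob
g=cv2.inRange(h,(0,0,110),(180,70,255)); k=np.zeros_like(g);k[150:180,220:256]=255; g&=k
n,lab,st,ce=cv2.connectedComponentsWithStats(g); i=1+np.argmax(st[1:,4]); print("lens px",ce[i],st[i],onz(ms,*ce[i],.05),loc(onz(ms,*ce[i],.05)))
# lid: points of dark/blue lid inner face
v,u=np.mgrid[65:160,228:290]; v=v.ravel();u=u.ravel(); ok=d[v,u]>0
P=np.array([atd(ms,a,b,d[b,a]) for a,b in zip(u[ok],v[ok])]); l=np.array([loc(z) for z in P]); s=(P[:,2]>.1)&(P[:,2]<.23)&(abs(l[:,0]-.09)<.06)&(abs(l[:,1])<.12)
f=np.polyfit(P[s,2],l[s,0],1); print("lid pts",s.sum(),"dx/dz",f,"angle",np.pi/2+np.arctan(f[0]))
E
```

```text
7.35 [0.6864168  0.27402312 0.32537475] 0.06561806375568292 [0.01169488 0.442629   0.5582253 ]
155 red depth mean [0.51205573 0.28575987 0.05326548] plane z.05 [0.51285303 0.28881331 0.05      ]
axis deg 93.1138944436683 case frame mean [0.00161801 0.04433112] y range [-0.0036561   0.08694433] x [-0.01217283  0.01581088]
lens px [237.83519553 166.5726257 ] [225 157  26  19 358] [0.52123167 0.18552966 0.05      ] [-0.01004446 -0.05863344]
lid pts 1802 dx/dz [0.08271    0.07777712] angle 1.6533184936784613
```

```bash
python3 - <<'E'
from h import *
R,p,o=now(); R1=down(np.radians(4)); print(o["joints"].round(2))
A=case(.03,.02,.325); print(rel(R,p,R1,A))
for q in ((.03,.02,.2),(.08,.02,.2),(.112,.02,.2)): print(rel(R1,A,R1,case(*q)))
E
```

```text
[ 0.23  0.39  1.17 -0.    1.58 -1.54]
[13.8  2.4 -0.4  0.2  0.2 97.1]
[ 0.   0.  12.5  0.   0.   0. ]
[ 0.6  5.  12.5  0.   0.   0. ]
[ 1.   8.1 12.5  0.   0.   0. ]
```

Emit:
arm_command(commands=[1.5,0,-0.4,0,0,10,-0.2,3,0,-0.4,0,0,20,-0.9,4.5,0.5,-0.4,0,0,30,-1,6,1,-0.4,0,0,40,-1,7.5,1.5,-0.4,0,0,50,-1,9,2,-0.4,0,0,60,-1,10.5,2.4,-0.4,0,0,70,-1,12,2.4,-0.4,0,0,80,-1,13.8,2.4,-0.4,0,0,90,-1,13.8,2.4,-0.4,0,0,97.1,-1,13.8,2.4,-0.4,0,0,97.1,-1,13.8,2.4,-0.4,0,0,97.1,-1])

```text
t: 8.9
position: [0.5441, 0.2706, 0.3213]
ee_rot: [-2.14, -2.298, 0.003]
force: [0.0, -0.3, 0.3]
gripper_width: 0.0006
finger_force: 0.0
```

Emit:
arm_command(commands=[0,0,6,0,0,0,-1,0,0,12,0,0,0,-1,0,0,12.5,0,0,0,-1,0.3,2.5,12.5,0,0,0,-1,0.5,4,12.5,0,0,0,-1,0.6,5,12.5,0,0,0,-1,0.7,6,12.5,0,0,0,-1,0.8,7,12.5,0,0,0,-1,1,8.1,12.5,0,0,0,-1,1,8.1,12.5,0,0,0,-1])

```text
t: 10.15
position: [0.6243, 0.2864, 0.1965]
ee_rot: [-2.142, -2.297, 0.003]
force: [-2.8, -0.3, -2.3]
gripper_width: 0.0002
finger_force: 1.2
```

```bash
cat > lid.py <<'E'
from h import *
loc=lambda X:np.array([[np.cos(yaw),np.sin(yaw)],[-np.sin(yaw),np.cos(yaw)]])@(X[:2]-C)
def lid():
    ms=cams.camera_model("side"); q,d=cams.get_image("side")
    v,u=np.mgrid[65:160,228:295]; v=v.ravel();u=u.ravel(); ok=d[v,u]>0
    P=np.array([atd(ms,a,b,d[b,a]) for a,b in zip(u[ok],v[ok])]); l=np.array([loc(z) for z in P]); s=(P[:,2]>.1)&(P[:,2]<.22)&(l[:,0]>.07)&(l[:,0]<.15)&(l[:,1]<-.05)&(l[:,1]>-.12)
    f=np.polyfit(P[s,2],l[s,0],1); print("lid pts",s.sum(),f,"angle",np.pi/2+np.arctan(f[0])); return q,d
E
python3 - <<'E'
from lid import *
R,p,o=now(); print(o["t"],p,loc(p),o["force"]); lid()
E
```

```text
10.15 [0.62426882 0.28643393 0.19646918] [0.11049143 0.02054626] [-2.80912288 -0.31312008 -2.30435472]
lid pts 720 [0.28908138 0.06303706] angle 1.8522061794858427
```

Emit:
arm_command(commands=[-0.6,-5,0,0,0,0,-0.5,-1.2,-11,-3,0,0,0,0,-1.2,-11,-3,0,0,0,0.1,-1.2,-11,-3,0,0,0,0.1,-1.2,-11,-3,0,0,0,0.1])

```text
t: 10.82
position: [0.5166, 0.2668, 0.2269]
ee_rot: [2.143, 2.297, 0.0]
force: [0.6, 0.3, -0.0]
gripper_width: 0.0469
finger_force: 0.0
```

```bash
python3 - <<'E'
from lid import *
R,p,o=now(); print(o["t"],p,loc(p),o["gripper_width"]); 
m=cams.camera_model("wrist"); q,d=cams.get_image("wrist"); cv2.imwrite("pics/w6.png",q); np.savez("w6.npz",p=q,d=d)
h=cv2.cvtColor(q,cv2.COLOR_BGR2HSV)
r=cv2.inRange(h,(0,130,60),(8,255,255))|cv2.inRange(h,(172,130,60),(180,255,255))
n,lab,st,ce=cv2.connectedComponentsWithStats(r); i=1+np.argmax(st[1:,4]); print(st[i],ce[i])
v,u=np.nonzero(lab==i); Z=np.array([onz(m,a,b,.054) for a,b in zip(u,v)]); P=np.array([atd(m,a,b,d[b,a]) for a,b in zip(u,v)])
R_=cv2.minAreaRect((Z[:,:2]*1000).astype(np.float32)); print("rect",R_, "depth",np.median(P,0)); 
print(cv2.boxPoints(R_))
E
```

```text
10.825 [0.51658996 0.26677256 0.22694397] [0.00104171 0.02198325] 0.0469365420365685
[ 533   58   27   92 1524] [550.07677165 111.97047244]
rect ((815.533447265625, 388.0987243652344), (31.90639877319336, 100.87659454345703), 15.000418663024902) depth [0.85562546 0.38417848 0.0144184 ]
[[787.0691  432.6892 ]
 [813.1786  335.25006]
 [843.9978  343.50824]
 [817.8883  440.9474 ]]
```

View pics/w6.png

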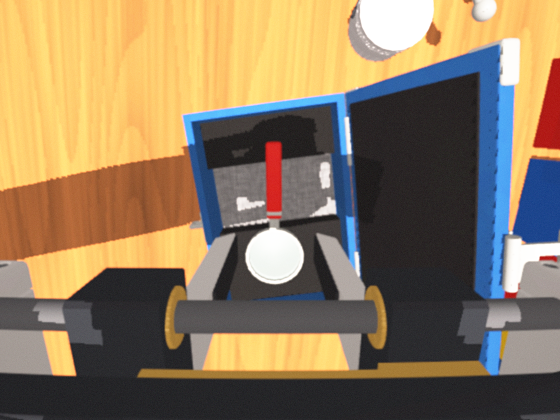

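The wrist view shows the handle from (273,142) to (274,216) and the lens at (274,255); the red bin on the right was what the mask picked up. Computing the grasp from the handle.

```bash
python3 - <<'E'
from lid import *
R,p,o=now(); m=cams.camera_model("wrist"); W=np.load("w6.npz"); q,d=W["p"],W["d"]
h=cv2.cvtColor(q,cv2.COLOR_BGR2HSV)
r=cv2.inRange(h,(0,130,60),(8,255,255))|cv2.inRange(h,(172,130,60),(180,255,255)); r[:,:240]=0; r[:,310:]=0
v,u=np.nonzero(r); Z=np.array([onz(m,a,b,.054) for a,b in zip(u,v)]); P=np.array([atd(m,a,b,d[b,a]) for a,b in zip(u,v)])
R_=cv2.minAreaRect((Z[:,:2]*1000).astype(np.float32)); print("rect",R_,"z",np.median(P[:,2]),len(u)); print(cv2.boxPoints(R_))
L=onz(m,274,255,.05); mid=Z.mean(0); ax=(L-mid)[:2]; a=np.arctan2(ax[1],ax[0]); print("lens",L,"mid",mid,"dist",np.hypot(*ax),"ang",np.degrees(a))
g=L[:2]-.078*np.array([np.cos(a),np.sin(a)]); print("grasp",g,loc(g)); R1=down(a+np.pi/2)
G=np.r_[g,.028]; print(rel(R,p,R1,G))
E
```

```text
rect ((513.6011352539062, 282.4151611328125), (19.232030868530273, 89.37317657470703), 3.4868197441101074) z 0.053377167462781205 1185
[[501.28513 326.43417]
 [506.7207  237.22646]
 [525.9171  238.39615]
 [520.48157 327.60388]]
lens [0.52059403 0.18945043 0.05      ] mid [0.51346912 0.28679006 0.054     ] dist 0.09760004819135121 ang -85.8136196157235
grasp [0.51489995 0.26724231] [-0.00052625  0.02276959]
[ 0.1 -0.1 19.9 -0.   0.  -0.2]
```

Emit:
arm_command(commands=[0.1,-0.1,5,0,0,0,0,0.1,-0.1,10,0,0,0,0,0.1,-0.1,14,0,0,0,0,0.1,-0.1,17,0,0,0,0,0.1,-0.1,19,0,0,0,0,0.1,-0.1,19.9,0,0,0,0,0.1,-0.1,19.9,0,0,0,0])

```text
t: 11.75
position: [0.5148, 0.2678, 0.0284]
ee_rot: [2.143, 2.297, -0.0]
force: [-0.3, 0.6, 0.4]
gripper_width: 0.047
finger_force: 0.0
```

Emit:
arm_command(commands=[0,0,0,0,0,0,-0.8,0,0,0,0,0,0,-0.8,0,0,0,0,0,0,-0.8,0,0,0,0,0,0,-0.8,0,0,0,0,0,0,-0.8,0,0,0,0,0,0,-0.8], newtons=40)

```text
t: 12.5
position: [0.5149, 0.2679, 0.029]
ee_rot: [2.143, 2.297, 0.001]
force: [-1.6, -0.0, 5.0]
gripper_width: 0.0175
finger_force: 40.0
```

Emit:
arm_command(commands=[0,0,-1,0,0,0,-0.8,0,0,-3,0,0,0,-0.8,0,0,-6,0,0,0,-0.8,0,0,-10,0,0,0,-0.8,0,0,-14,0,0,0,-0.8,0,0,-18,0,0,0,-0.8,0,0,-20,0,0,0,-0.8,0,0,-20,0,0,0,-0.8])

```text
t: 13.5
position: [0.5152, 0.268, 0.2301]
ee_rot: [2.142, 2.296, 0.004]
force: [-0.1, 0.7, -1.3]
gripper_width: 0.0179
finger_force: 40.0
```

```bash
python3 - <<'E'
from lid import *
R,p,o=now(); print(p,o["gripper_width"],o["finger_force"],o["force"]); q,d=lid()
R1=R; a=np.radians(-85.8); 
zt=.1255; T=np.array([.469-.078*np.cos(a),-.270-.078*np.sin(a),zt+.002-.019]); print("target",T,rel(R,p,R,T))
m=cams.camera_model("wrist"); w,dw=cams.get_image("wrist"); np.savez("w7.npz",p=w,d=dw)
cv2.imwrite("pics/w7.png",w)
E
```

```text
[0.51520158 0.26797454 0.23014631] 0.017926713083210685 39.99547719955444 [-0.05907263  0.68512132 -1.28990389]
lid pts 716 [0.28712851 0.06327484] angle 1.8504029901885453
target [ 0.46328742 -0.19220947  0.1085    ] [-45.6  -8.4  12.1   0.    0.    0. ]
```

View pics/w7.png

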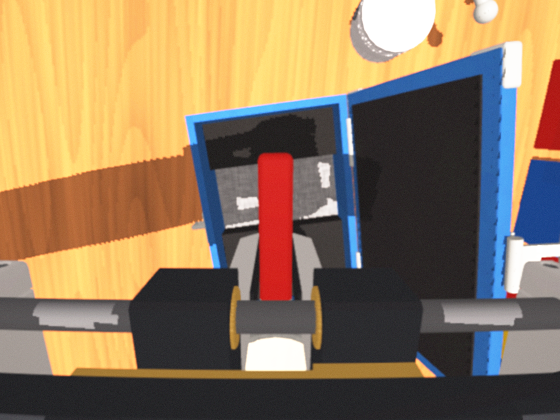

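The loupe is held: the handle shows at (275,225) between the fingers and the lid is open at 1.85. Carrying it across at height.

Emit:
arm_command(commands=[-3,-0.5,0,0,0,0,-0.8,-8,-1.5,0,0,0,0,-0.8,-13,-2.5,0,0,0,0,-0.8,-18,-3.5,0,0,0,0,-0.8,-23,-4.5,0,0,0,0,-0.8,-28,-5.3,0,0,0,0,-0.8,-33,-6.2,0,0,0,0,-0.8,-38,-7,0,0,0,0,-0.8,-42,-7.8,0,0,0,0,-0.8,-45,-8.3,0,0,0,0,-0.8,-45.6,-8.4,0,0,0,0,-0.8,-45.6,-8.4,0,0,0,0,-0.8])

```text
t: 15.1
position: [0.4619, -0.1923, 0.227]
ee_rot: [-2.141, -2.295, 0.0]
force: [0.2, 0.3, -1.6]
gripper_width: 0.0175
finger_force: 40.0
```

Emit:
arm_command(commands=[0,0,2,0,0,0,-0.8,0,0,5,0,0,0,-0.8,0,0,8,0,0,0,-0.8,0,0,10.5,0,0,0,-0.8,0,0,11.5,0,0,0,-0.8,0,0,12.1,0,0,0,-0.8,0,0,12.1,0,0,0,-0.8,0,0,12.1,0,0,0,-0.8])

```text
t: 16.1
position: [0.4631, -0.1933, 0.1085]
ee_rot: [2.142, 2.296, 0.0]
force: [0.1, 1.4, -1.7]
gripper_width: 0.0177
finger_force: 40.0
```

```bash
python3 - <<'E'
from lid import *
R,p,o=now(); print(o["t"],p,o["gripper_width"],o["finger_force"],o["force"])
I=[]
for n in("top","side"):
    m=cams.camera_model(n); q,d=cams.get_image(n); np.savez(n+"8.npz",p=q,d=d)
    u,v=proj(m,[.469,-.270,.1255]).astype(int); print(n,u,v)
    P=[atd(m,a,b,d[b,a]) for b in range(v-35,v+35) for a in range(u-40,u+40) if d[b,a]>0]; P=np.array(P)
    s=(abs(P[:,2]-.128)<.03)&(np.hypot(P[:,0]-.469,P[:,1]+.270)<.05)&(P[:,1]<-.245); Q=P[s]
    A=np.c_[Q[:,:2],np.ones(len(Q))]; c=np.linalg.lstsq(A,Q[:,2],rcond=None)[0]
    print(len(Q),"centre bbox",(np.percentile(Q,1,axis=0)+np.percentile(Q,99,axis=0))/2,"z med",np.median(Q[:,2]),"tilt deg",np.degrees(c[:2]))
    I.append(cv2.resize(q[v-50:v+50,u-50:u+50],(400,400)))
cv2.imwrite("pics/e8.png",np.hstack(I))
E
```

```text
16.1 [ 0.46305007 -0.19332478  0.10845004] 0.017687005365629064 39.99543607234955 [ 0.08210602  1.38605598 -1.7431875 ]
top 392 242Traceback (most recent call last):
  File "<stdin>", line 10, in <module>
    return _quantile_unchecked(
        a, q, axis, out, overwrite_input, method, keepdims, weights)
    return _ureduce(a,
                    func=_quantile_ureduce_func,
    ...<5 lines>...
                    overwrite_input=overwrite_input,
                    method=method)
    r = func(a, **kwargs)
    result = _quantile(arr,
                       quantiles=q,
    ...<2 lines>...
                       out=out,
                       weights=wgt)
    slices_having_nans = np.isnan(arr[-1, ...])
                                  ~~~^^^^^^^^^
IndexError: index -1 is out of bounds for axis 0 with size 0
```

```bash
python3 - <<'E'
from lid import *
m=cams.camera_model("side"); q,d=cams.get_image("side"); np.savez("side8.npz",p=q,d=d)
u,v=proj(m,[.469,-.270,.1255]).astype(int); print(u,v)
P=np.array([atd(m,a,b,d[b,a]) for b in range(v-45,v+45) for a in range(u-50,u+50) if d[b,a]>0])
s=(abs(P[:,2]-.128)<.03)&(np.hypot(P[:,0]-.469,P[:,1]+.270)<.05); Q=P[s]; print(len(Q))
if len(Q)>20:
    c=np.linalg.lstsq(np.c_[Q[:,:2],np.ones(len(Q))],Q[:,2],rcond=None)[0]
    print("min/max",np.percentile(Q,1,axis=0),np.percentile(Q,99,axis=0),"med",np.median(Q,0),"tilt",np.degrees(c[:2]))
cv2.imwrite("pics/e8.png",cv2.resize(q[v-60:v+60,u-80:u+80],(800,600)))
E
```

```text
289 293
872
min/max [ 0.43447003 -0.30812914  0.12023033] [ 0.50289004 -0.22231859  0.13399032] med [ 0.46748995 -0.27267515  0.12733249] tilt [0.44131767 1.53441661]
```

View pics/e8.png

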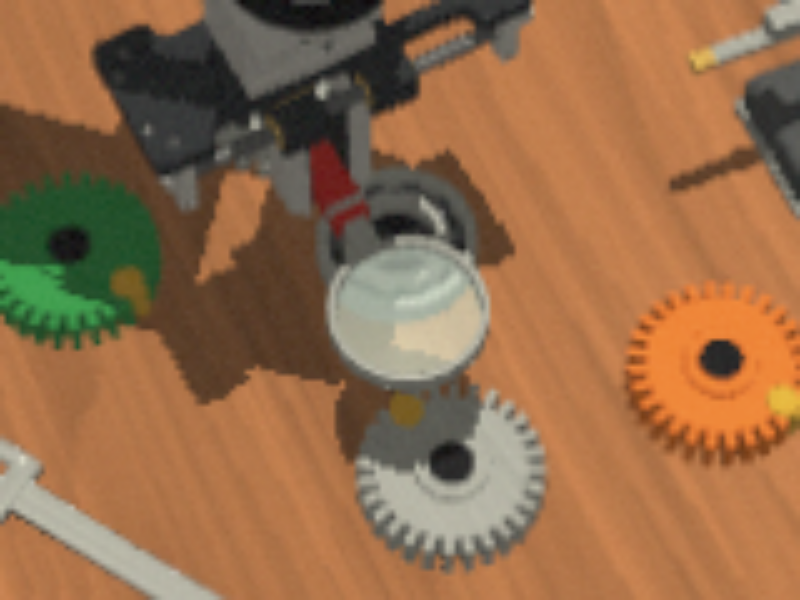

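The last view shows the level lens at (408,312), over the gear's mark as seen along the slanted line of sight. Measured lens centre is (0.469, −0.272, about 0.125), against the mark at (0.469, −0.270) and the tip at 0.1255. The tilt is about 1.6°, and nothing is touching the loupe. Handing in.

```bash
python3 - <<'E'
from h import *
o=manip.get_obs(); print(o["t"],abs(o["qvel"]).max(),o["finger_force"]); print(manip.hand_in())
E
```

```text
16.2 0.002582931649168967 39.995484352111816
the job is handed in; nothing more can be done
None
```

I handed the job in at 16.2 s. The loupe was held steady and level, with its lens measured about 2 mm from the yellow mark horizontally and within about 2 mm of the gauge tip's height. The lid was open at 1.85 rad; I saw no disturbance to the other things, but the hand-in gave no verdict.

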